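# Set the kickstand of a cake-board easel and hold it upright

### The job

The cake-board easel on the worktop is leaning back on its rest with its U-shaped kickstand folded up. First, while it is still leaning, flip the kickstand forward and all the way down past its spring's dead centre; then bring the frame upright by the round bar on its top and finish while still holding it upright by that bar, because it tips back when let go. Leave the paint bottle, the lustre pot and the cutter ring beside it where they are.

Things in the scene. Friction and masses are not known exactly. Their poses are not given: they have to be found in the camera images.
- easel_base: fixed wooden base board of the easel, 220 x 250 x 10 mm, lying on the worktop. Origin on the worktop under the hub axis; its -x axis is the front of the easel (roughly towards the robot), y runs along the hub axis, z up. Two rest posts, 114 mm high, stand 58 mm behind the hub axis.
- hub (a point): middle of the frame's hinge axis (along the base's y), 24 mm above the worktop
- frame (a joint): tilt of the easel's frame about the hub axis: 0 = upright, 0.35 rad = leaning back on its rest (start); negative = forward. Frame 228 mm high and wide, 10 mm thick, white cake board in front, about 1.3 kg; swings freely and falls back even from upright (about 1 N at the top bar holds it). With the kickstand down its foot stops the frame on the base about 0.01 to 0.03 rad forward of upright.
- kickstand (a joint): angle of the kickstand: 0 = folded up in front of the board, grows as it swings forward and down, 2.99 = fully down (hard stop). A spring drives it away from its dead centre at 1.5, to either stop; about 1 N at its bar moves it, and its weight helps it down. Let go past 1.8 it goes down by itself within 1 s. Its bar must be able to turn between the fingers as it swings.
- kickstand_pivot (a point): middle of the kickstand's hinge axis (along the base's y); it is fixed to the frame, 50 mm in front of the frame's plane and 90 mm up the frame from the hub axis
- kickstand_bar (a point): middle of the kickstand's round cross bar (its foot): 10 mm thick, along the base's y, on two 10 mm side arms, 84 mm clear between them, 99 mm from the pivot axis. Folded up, with the frame leaning back, the arms are nearly vertical with the bar on top, about 0.22 m above the worktop, about 60 mm clear of the board behind.
- top_bar: steel carrying bar on top of the frame, with its two posts. Origin 221 mm from the hub axis in the middle of the frame's top rail; z points up along the frame, y along the bar
- top_bar_mid (a point): middle of the round top bar: 12 mm thick, along the base's y, 118 mm clear between its posts, 262 mm from the hub axis and 35 mm clear above the frame's top rail
- paint_bottle: white-capped glass paint bottle, 35 x 35 x 63 mm, loose bystander; origin at the middle of its underside
- lustre_pot: small round lustre pot with white lid, 38 x 38 x 31 mm, loose bystander; origin at the middle of its underside
- cutter_ring: round metal cutter, 52 mm across, 23 mm high, loose bystander; origin at the middle of its underside

How it is judged (in metres and radians):
On the way, in this order (a step that is already met when the one before it is completed fails the run):
1. the kickstand is fully down while the frame still leans back (value of joint kickstand above 2.8 rad and value of joint frame above 0.2 rad), for 0.2 s.
2. the frame is upright, held by its top bar (value of joint frame between -0.08 and 0.08 rad and contact force between the fingers and top_bar above 0.5 N), for 0.5 s.
At the end, for the whole second after the job is handed in: The kickstand is down (joint above 2.8 rad), the frame stands still within 0.08 rad (4.5 degrees) of upright, and the fingers are still in contact with the top bar (more than 0.5 N) (all of step 2 and value of joint kickstand above 2.8 rad and velocity of joint frame between -0.1 and 0.1 rad/s); the arm keeps its last pose, push and grip.
It fails at once if the paint bottle is moved more than 2 cm (distance of paint_bottle from where it was at the start of the episode above 0.02 m).
It fails at once if the lustre pot is moved more than 2 cm (distance of lustre_pot from where it was at the start of the episode above 0.02 m).
It fails at once if the cutter ring is moved more than 2 cm (distance of cutter_ring from where it was at the start of the episode above 0.02 m).
It also fails if it takes over 54 s, if anything falls off the work surface, if the arm or the gripper's body presses on something with over 40 N, if the wrist force passes 120 N, or if a joint passes its speed limit or range.

### The arm

A 7-joint arm with a two-finger parallel gripper is mounted at the origin on a cart in front of the work surface, level with it; the furniture and walls round the work are solid. World frame = base frame: x ahead of the robot, y to its left, z up, the work surface at z = 0. Lengths are in m, angles in degrees, forces in N, time in s.
With the tool pointing down it reaches from about 0.425 to 0.875 m from the base axis. Payload 4.7 kg.
Tool frame: the origin (TCP) lies on the centre line of the jaws, within the pads' length; the fingertips stand ahead of it and the grasp point (between the pads) lies 2 mm behind it (env.tip_reach is the x of the fingertips in the tool frame, in m); x points along the fingers, z is the direction in which the jaws open and shut, and the axes are right-handed (so a half turn about x gives the same grasp; the last joint's range is limited). The gripper opens to 87 mm and grips with 3 to 60 N. Pads are 19 mm wide; open, the fingers measure 117 mm over their backs; the gripper's body (75 mm by 190 mm) begins 51 mm behind the grasp point.
Start: joints at [-62.848, 18.392, -4.016, 83.108, 1.295, 78.541, -3.26], TCP at [0.288, 0.582, 0.24] pointing down, gripper open.
Joint ranges: [-163.93, 163.93], [-17.29, 119.83], [-79.2, 71.16], [3.27, 140.29], [-89.18, 269.18], [5.43, 117.66], [-154.24, 154.24]. Speed limits (degrees/s): [147.25, 147.25, 180, 180, 180, 180, 180].

### API

Orientations are given as [roll, pitch, yaw] about the fixed x, y, z axes, in that order (R = Rz(yaw) Ry(pitch) Rx(roll)).
In Python, from cell import telemetry, optics, env, models gives the robot as it stands.
- The arm moves only by the shell command python3 -m pendant 'ROWS' [FORCE]. ROWS is JSON, a list of rows, each a list of 3 entries, a list of its own where there are three numbers: the finger opening in mm, from 0 to 87, then the shift along the tool's x, y, z in mm, then the turn, a rotation vector about the tool's x, y, z in rad. A call has 1 to 10 rows; each row is the pose to reach, as a shift and turn from the pose commanded when the call began, along the tool's axes at that moment; what a row does not reach only later rows make up. A row lasts 1/12 s, in which the tool goes at most 41.7 mm and 7.16 degrees, less where a joint would pass 70% of its speed; a pose out of reach is approached as far as the arm can. A call with a gripper value outside its range is refused whole. The fingers move at their own pace and stop on an object; FORCE is the grip in N (left out, the last holds). Time passes only in rows, so rows that repeat a pose let the fingers close. It gives the time, the measured TCP pose, the force and the opening at its end, in the units of the state.
- telemetry.get_obs(): the state, without advancing time (a new reading comes with each control period).
- optics.read_camera(name): name is "scene" or "top" or "wrist"; returns a dict with "image" (384x512x3 uint8, blue, green, red), "range_z" (384x512 float32, m along the optical axis (not along the pixel's ray), 0 where there is no reading), "fx", "fy", "cx", "cy" (pixels), "k1" (the pictures are not rectified: a ray, as slopes to the right and down, at radius r is drawn at 1 + k1 r^2 times it, then the intrinsics apply), "cam_to_world" (4x4, takes a point from camera to world coordinates). Camera axes: x right, y up, looking along -z (the intrinsics and any distortion apply to the point x, -y, -z); pixel columns grow to the right and rows downward; lengths in m; the calibration is good to about 2 mm. A picture is of the moment at which its call begins.
- env.sign_off(): hands the job in, once; it reports no verdict.
Trained networks look in the newest picture that a camera, given by its name, has taken for a name from the list of things; names that differ only in an ending like _2 or _b are one class to them, and where a whole thing is asked for, a point or a joint stands for the part that bears it (a point fixed in the world has none). Each returns a list of dicts, best first, with "confidence" (0 to 1); they miss things now and then, are a little off and sometimes report something else, mostly with a low value. They report only what shows in the picture. A call takes as long as a camera call.
- models.masks_of(camera, label): "pixels" (384x512 bool, what is visible of it) and "extent" ([left, top, right, bottom] as shares, 0 to 1, of the picture: columns of its width, rows of its height, round what is visible of it).
- models.landmark_of(camera, label): "centre" ([row, column] as shares, 0 to 1, of the picture: columns of its width, rows of its height: a listed point, or the origin of a listed thing).
The state is a dict: "time_s": time; "qpos": joint angles; "joint_velocities": joint speeds; "effort": joint torques, N m; "tool_pos": TCP position; "tool_rot": TCP orientation; "force": force on the tool from outside, world axes, zero at the start; "wrist_torque": the same for the moment, N m; "grip_width": finger opening in m.
Only numpy, scipy, OpenCV 4.12 (cv2) and the standard library are available. Lean on these libraries where they do the work, as an engineer would, in place of code of your own. Each camera call takes 0.05 s, during which the arm holds its last target.

## Working session

There is one attempt and no reset: what is moved stays moved. The work goes in short steps, Python scripts to look and compute and a shell command to move; the robot and the scene stay as the last step left them, time stands still between calls to the robot, and variables do not carry over. Pictures are saved under pics/ and viewed, and the job is handed in when it is done.

```bash
ls; mkdir -p pics
cat > h.py <<'E'
import numpy as np, cv2
from cell import telemetry, optics, env, models
from scipy.spatial.transform import Rotation as R
def snap(c,fn=None):
    d=optics.read_camera(c)
    if fn: cv2.imwrite('pics/'+fn,d['image'])
    return d
def pts(d,rc):
    rc=np.atleast_2d(rc).astype(float) # row,col px
    K=np.array([[d['fx'],0,d['cx']],[0,d['fy'],d['cy']],[0,0,1.]])
    u=cv2.undistortPoints(rc[:,::-1].reshape(-1,1,2).copy(),K,np.array([d['k1'],0,0,0,0.])).reshape(-1,2)
    z=d['range_z'][np.clip(rc[:,0].astype(int),0,383),np.clip(rc[:,1].astype(int),0,511)]
    P=np.c_[u[:,0]*z,-u[:,1]*z,-z,np.ones(len(z))]
    return (P@np.array(d['cam_to_world']).T)[:,:3],z,u
E
python3 - <<'E'
from h import *
o=telemetry.get_obs();print(o['time_s'],o['tool_pos'],o['tool_rot'],o['force'],env.tip_reach)
for c in ['scene','top','wrist']:
    d=snap(c,c+'0.png'); print(c,d['fx'],d['k1'],np.round(d['cam_to_world'],3).tolist())
    for l in ['hub','kickstand_pivot','kickstand_bar','top_bar','top_bar_mid','easel_base','paint_bottle','lustre_pot','cutter_ring']:
        for r in models.landmark_of(c,l)[:2]:
            rc=np.array(r['centre'])*[384,512]; p,z,u=pts(d,rc)
            print(l,round(r['confidence'],2),rc.round(1),p[0].round(3))
E
```

```text
pics
0.0 [0.28823216 0.58201894 0.23845535] [-177.24514741   89.890666   -113.58520454] [-0.43411421  0.79340083 -0.27767055] 0.017
scene 473.17285124636214 -0.12313143533970722 [[0.658, 0.599, -0.456, 0.07], [-0.752, 0.509, -0.417, -0.315], [-0.018, 0.618, 0.786, 0.977], [0.0, 0.0, 0.0, 1.0]]
hub 0.69 [200.6 248.5] [0.561 0.183 0.028]
hub 0.24 [113.3 277.7] [0.648 0.163 0.273]
kickstand_pivot 0.94 [176.5 240.7] [0.587 0.231 0.06 ]
kickstand_bar 0.56 [145.8 244.6] [0.56  0.183 0.228]
top_bar 0.95 [131.2 271.7] [0.632 0.167 0.228]
top_bar_mid 0.74 [114.4 279.4] [0.648 0.159 0.272]
easel_base 0.66 [207.5 252.2] [0.563 0.173 0.005]
paint_bottle 0.64 [162.9 206.6] [0.585 0.357 0.019]
paint_bottle 0.34 [130.  272.2] [0.632 0.165 0.233]
lustre_pot 0.73 [241.9 303.8] [0.556 0.004 0.027]
cutter_ring 0.56 [269.2 265.1] [ 0.455  0.036 -0.   ]
top 430.8413649740524 -0.09089125657454362 [[0.094, 0.974, -0.205, 0.315], [-0.996, 0.092, -0.021, 0.109], [-0.001, 0.206, 0.979, 1.285], [0.0, 0.0, 0.0, 1.0]]
hub 0.68 [196.6 238.6] [0.563 0.185 0.032]
kickstand_pivot 0.57 [193.8 235.7] [0.568 0.194 0.042]
kickstand_bar 0.49 [182.3 236.6] [0.56  0.182 0.227]
top_bar_mid 0.64 [141.5 248.7] [0.654 0.16  0.278]
easel_base 0.92 [198.  240.8] [0.56  0.178 0.025]
easel_base 0.35 [179.1 183.5] [0.597 0.352 0.046]
paint_bottle 0.69 [176.9 183. ] [0.599 0.351 0.065]
paint_bottle 0.55 [142.6 247.6] [0.651 0.162 0.276]
lustre_pot 0.69 [151.9 244.7] [0.64  0.169 0.234]
lustre_pot 0.54 [199.6 294.3] [0.57  0.019 0.027]
cutter_ring 0.45 [234.6 285.3] [ 0.467  0.036 -0.001]
wrist 331.8384630774294 0.0014194732516216385 [[0.443, -0.863, -0.244, 0.223], [0.897, 0.426, 0.12, 0.616], [0.0, -0.272, 0.962, 0.384], [0.0, 0.0, 0.0, 1.0]]
```

View pics/scene0.png

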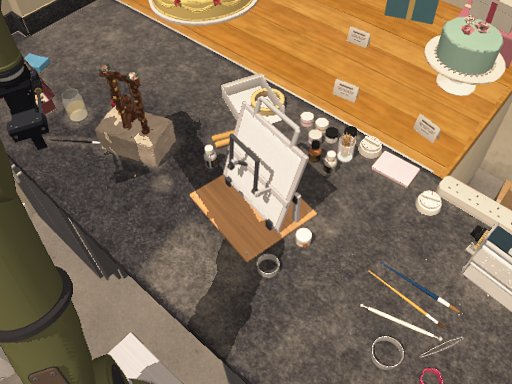

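View pics/top0.png

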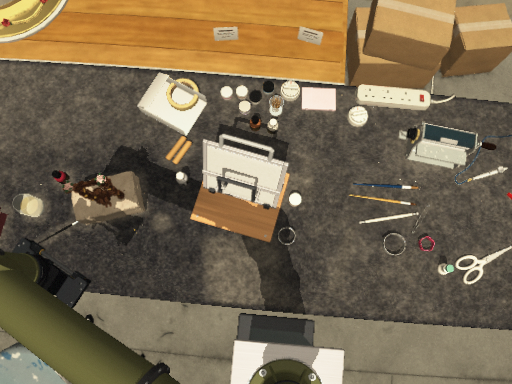

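Run:
```python
from h import *
for c in ['scene','top']:
    d=snap(c)
    for l in ['kickstand','kickstand_bar','top_bar','top_bar_mid']:
        for r in models.masks_of(c,l)[:1]:
            m=r['pixels']; rc=np.argwhere(m); p,z,u=pts(d,rc); p=p[z>0]
            if l[:3]=='top': q=p[p[:,2]>0.262]
            else: q=p[p[:,2]>0.215]
            print(c,l,r['confidence'],m.sum(),len(q))
            if len(q)>5:
                l0=cv2.fitLine(q[:,:2].astype(np.float32),cv2.DIST_HUBER,0,.01,.01).ravel()
                s=(q[:,:2]-l0[2:])@l0[:2]
                print(q.mean(0).round(4),l0.round(3),np.percentile(s,[1,99]).round(3),(l0[2:]+l0[:2]*(s.min()+s.max())/2).round(4),np.percentile(q[:,2],[5,50,95]).round(3))
print(telemetry.get_obs()['time_s'])
```

```text
scene kickstand 0.66 442 188
[0.5558 0.179  0.2262] [0.197 0.98  0.556 0.183] [-0.053  0.046] [0.5554 0.1804] [0.219 0.227 0.23 ]
scene kickstand_bar 0.97 479 188
[0.5557 0.1781 0.2262] [0.188 0.982 0.554 0.173] [-0.042  0.057] [0.5557 0.1803] [0.219 0.227 0.23 ]
scene top_bar 0.95 481 318
[0.6489 0.1587 0.2728] [0.184 0.983 0.646 0.148] [-0.053  0.083] [0.6491 0.1624] [0.265 0.274 0.277]
scene top_bar_mid 0.74 460 312
[0.6488 0.1585 0.2729] [0.183 0.983 0.648 0.156] [-0.062  0.074] [0.6489 0.1624] [0.266 0.274 0.277]
top kickstand 0.52 269 169
[0.5581 0.1834 0.2277] [0.192 0.981 0.558 0.184] [-0.051  0.051] [0.558  0.1847] [0.223 0.228 0.231]
top kickstand_bar 0.51 210 154
[0.5579 0.1837 0.2279] [0.195 0.981 0.558 0.184] [-0.048  0.05 ] [0.5581 0.1844] [0.223 0.228 0.231]
top top_bar 0.71 361 278
[0.652  0.1668 0.2741] [0.194 0.981 0.652 0.167] [-0.068  0.068] [0.6518 0.1661] [0.267 0.275 0.278]
top top_bar_mid 0.63 345 280
[0.6518 0.166  0.2741] [0.194 0.981 0.652 0.166] [-0.068  0.069] [0.6519 0.166 ] [0.267 0.275 0.278]
2.0
```

The scene camera shows the easel near (265,170), with its kickstand bar at (245,145) and its top bar at (280,114). The base has about -11° yaw. The bystanders are clear of the working plane, and a wooden block stands near my transit at (135,130). Next I'll compute poses.

```bash
cat >> h.py <<'E'
yaw=np.deg2rad(-11.0); BX=np.array([np.cos(yaw),np.sin(yaw),0]); BY=np.array([-np.sin(yaw),np.cos(yaw),0]); BZ=np.array([0,0,1.])
TB=np.array([.6507,.1648,.2695]); KB=np.array([.557,.1830,.2235])
HUB=TB-BX*.262*np.sin(.35)-BZ*.262*np.cos(.35)   # hub, z should be .024
PIV=HUB+BX*(.09*np.sin(.35)-.05*np.cos(.35))+BZ*(.09*np.cos(.35)+.05*np.sin(.35))
def tool(t,flip=1):  # t tilt from vertical: tool x = (sin t, -cos t) in base x,z
    x=BX*np.sin(t)-BZ*np.cos(t); z=flip*(BX*np.cos(t)+BZ*np.sin(t)); y=np.cross(z,x)
    return R.from_matrix(np.c_[x,y,z])
def cur():
    o=telemetry.get_obs(); return np.array(o['tool_pos']),R.from_euler('xyz',o['tool_rot'],degrees=True)
def rel(p,r,p0=None,r0=None):
    if p0 is None: p0,r0=cur()
    return (r0.inv().apply(np.asarray(p)-p0)*1000).round(1),(r0.inv()*r).as_rotvec().round(3)
def grasp(p,r): # tcp for grasp point at p
    return p+.002*r.as_matrix()[:,0]
def kb(phi):
    a0=np.arctan2((KB-PIV)@BX,(KB-PIV)@BZ); a=phi-a0
    return PIV*1+BY*((KB-PIV)@BY)+.099*(-np.sin(a)*BX+np.cos(a)*BZ)
E
python3 - <<'E'
from h import *
p,r=cur(); print(p,r.as_matrix().round(3).tolist())
print('HUB',HUB.round(4),'PIV',PIV.round(4),'L',np.linalg.norm((KB-PIV)-BY*((KB-PIV)@BY)),'y off',(KB-TB)@BY,(KB-TB)@BX)
d=snap('top')
rr,cc=np.mgrid[0:384:1,0:512:1]; q,z,_=pts(d,np.c_[rr.ravel(),cc.ravel()]); q=q[z>0]
for x in np.arange(.2,.75,.1):
    print(round(x,1),[ (round(y,1),round(float(np.max(q[(abs(q[:,0]-x)<.05)&(abs(q[:,1]-y)<.05),2],initial=-1)),2)) for y in np.arange(0,.8,.1)])
for f in (1,-1):
    t=tool(np.deg2rad(28),f); print(f,(r.inv()*t).as_rotvec())
    for k in [0,.4,.8,1.2,1.5,1.8,2.1,2.4]: print(k,kb(k).round(3))
E
```

```text
[0.28848113 0.58251165 0.23960943] [[0.0, -0.896, 0.444], [0.0, 0.444, 0.896], [-1.0, -0.0, 0.0]]
HUB [0.5625 0.1819 0.0234] PIV [0.5467 0.185  0.1251] L 0.09898525211036362 y off -1.318812803475009e-05 -0.09545119080489912
0.2 [(np.float64(0.0), 0.01), (np.float64(0.1), 0.01), (np.float64(0.2), 0.71), (np.float64(0.3), 0.7), (np.float64(0.4), 0.69), (np.float64(0.5), 0.66), (np.float64(0.6), 0.32), (np.float64(0.7), -0.88)]
0.3 [(np.float64(0.0), 0.01), (np.float64(0.1), 0.01), (np.float64(0.2), 0.01), (np.float64(0.3), 0.01), (np.float64(0.4), 0.66), (np.float64(0.5), 0.66), (np.float64(0.6), 0.57), (np.float64(0.7), 0.34)]
0.4 [(np.float64(0.0), 0.02), (np.float64(0.1), 0.03), (np.float64(0.2), 0.01), (np.float64(0.3), 0.01), (np.float64(0.4), 0.01), (np.float64(0.5), 0.01), (np.float64(0.6), 0.34), (np.float64(0.7), 0.34)]
0.5 [(np.float64(0.0), 0.03), (np.float64(0.1), 0.23), (np.float64(0.2), 0.23), (np.float64(0.3), 0.02), (np.float64(0.4), 0.01), (np.float64(0.5), 0.28), (np.float64(0.6), 0.29), (np.float64(0.7), 0.09)]
0.6 [(np.float64(0.0), 0.04), (np.float64(0.1), 0.28), (np.float64(0.2), 0.28), (np.float64(0.3), 0.23), (np.float64(0.4), 0.07), (np.float64(0.5), 0.09), (np.float64(0.6), 0.09), (np.float64(0.7), 0.07)]
0.7 [(np.float64(0.0), 0.01), (np.float64(0.1), 0.28), (np.float64(0.2), 0.28), (np.float64(0.3), 0.24), (np.float64(0.4), 0.05), (np.float64(0.5), 0.01), (np.float64(0.6), 0.01), (np.float64(0.7), 0.01)]
1 [ 1.27545011 -0.41683158 -0.31803423]
0 [0.557 0.183 0.224]
0.4 [0.519 0.19  0.22 ]
0.8 [0.485 0.197 0.201]
1.2 [0.46  0.202 0.171]
1.5 [0.451 0.204 0.143]
1.8 [0.45  0.204 0.113]
2.1 [0.458 0.202 0.084]
2.4 [0.474 0.199 0.06 ]
-1 [-1.79724269  0.34174803 -0.44791208]
0 [0.557 0.183 0.224]
0.4 [0.519 0.19  0.22 ]
0.8 [0.485 0.197 0.201]
1.2 [0.46  0.202 0.171]
1.5 [0.451 0.204 0.143]
1.8 [0.45  0.204 0.113]
2.1 [0.458 0.202 0.084]
2.4 [0.474 0.199 0.06 ]
```

Run:
```python
from h import *
t=tool(np.deg2rad(25)); pre=grasp(KB,t)-.10*t.as_matrix()[:,0]
p0,r0=cur(); print('pre',pre)
print(rel([.33,.52,.36],t)); print(rel([.42,.40,.37],t)); print(rel(pre,t))
```

```text
pre [0.51634435 0.19090266 0.31231816]
(array([-120.4,  -64.9,  -37.6]), array([ 1.281, -0.372, -0.284]))
(array([-130.4, -198.9, -105.2]), array([ 1.281, -0.372, -0.284]))
(array([ -72.7, -378. , -249.8]), array([ 1.281, -0.372, -0.284]))
```

```bash
python3 -m pendant '[[87,[-30,-16,-9],[0.11,-0.03,-0.02]],[87,[-60,-32,-18],[0.22,-0.06,-0.05]],[87,[-90,-48,-28],[0.33,-0.1,-0.07]],[87,[-120,-65,-38],[0.44,-0.13,-0.1]],[87,[-123,-98,-54],[0.55,-0.16,-0.12]],[87,[-126,-131,-71],[0.66,-0.19,-0.15]],[87,[-128,-165,-88],[0.77,-0.22,-0.17]],[87,[-130,-199,-105],[0.88,-0.26,-0.2]],[60,[-125,-230,-125],[0.99,-0.29,-0.22]],[60,[-118,-260,-147],[1.1,-0.32,-0.24]]]' 15
python3 - <<'E'
from h import *
t=tool(np.deg2rad(25)); pre=grasp(KB,t)-.10*t.as_matrix()[:,0]
print(rel(pre,t),rel(grasp(KB,t),t),telemetry.get_obs()['qpos'])
E
```

```text
time_s: 2.88
tool_pos: [0.4573, 0.334, 0.3586]
tool_rot: [-4.4, 68.1, -4.9]
force: [0.9, -0.1, -0.2]
grip_width: 0.0802
(array([  69.5, -140.8,   37.9]), array([ 0.174, -0.052, -0.044])) (array([ 169.3, -145.7,   42.7]), array([ 0.174, -0.052, -0.044])) [-57.35961648  -4.92652664   7.04178986  98.31832597  19.19106175
  74.48178687 -53.99587068]
```

```bash
python3 -m pendant '[[40,[14,-28,8],[0.04,-0.01,-0.01]],[40,[28,-56,15],[0.08,-0.02,-0.02]],[40,[42,-84,23],[0.12,-0.04,-0.03]],[40,[56,-112,30],[0.174,-0.052,-0.044]],[40,[69,-140,38],[0.174,-0.052,-0.044]],[40,[69,-140,38],[0.174,-0.052,-0.044]],[40,[69,-140,38],[0.174,-0.052,-0.044]]]'
python3 - <<'E'
from h import *
t=tool(np.deg2rad(25))
print(rel(grasp(KB,t),t),telemetry.get_obs()['qpos'])
d=snap('wrist','w1.png'); snap('scene','s1.png')
m=models.landmark_of('wrist','kickstand_bar')
for r in m[:2]:
    rc=np.array(r['centre'])*[384,512]; print(r['confidence'],rc,pts(d,rc)[0])
d=snap('wrist')
m=models.masks_of('wrist','kickstand_bar')
if m:
    q,z,_=pts(d,np.argwhere(m[0]['pixels'])); q=q[(z>0)&(q[:,2]>.2)]; print(m[0]['confidence'],len(q),q.mean(0),((q-KB)@BY).min(),((q-KB)@BY).max(),np.percentile((q-KB)@BX,[5,50,95]),np.percentile(q[:,2],[5,50,95]))
E
```

```text
time_s: 3.47
tool_pos: [0.5161, 0.191, 0.3118]
tool_rot: [-0.4, 65.2, -11.3]
force: [-0.7, 0.4, -0.2]
grip_width: 0.0416
(array([99.6,  0.2,  0.8]), array([ 0.003, -0.003,  0.002])) [-50.37473955 -10.33760047  14.24725878 108.82173153  22.63712896
  65.41709419 -53.48256688]
0.92 [193.8048 259.6864] [[0.5586847  0.18765809 0.22837113]]
0.59 1996 [0.55818834 0.18976997 0.22456813] -0.04718960814326504 0.05516104226491012 [-0.00368262 -0.00053541  0.00506048] [0.20664191 0.22713018 0.22903607]
```

View pics/w1.png

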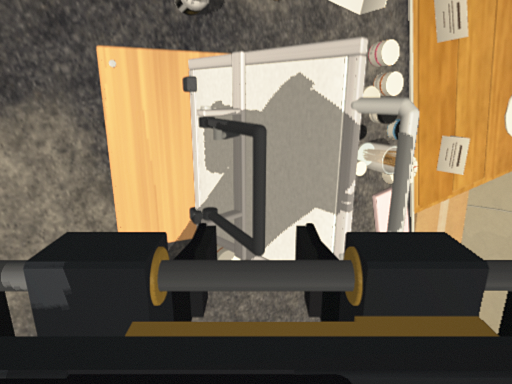

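View pics/s1.png

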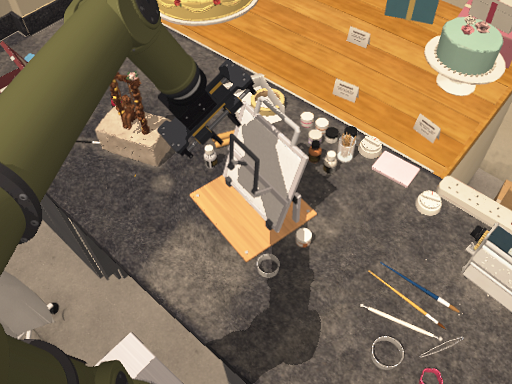

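```bash
python3 -m pendant '[[40,[25,0,0],[0,0,0]],[40,[50,0,1],[0,0,0]],[40,[75,0,1],[0,0,0]],[40,[99,0,1],[0,0,0]],[40,[99,0,1],[0,0,0]],[12,[99,0,1],[0,0,0]],[6,[99,0,1],[0,0,0]],[6,[99,0,1],[0,0,0]],[6,[99,0,1],[0,0,0]]]' 5
python3 - <<'E'
from h import *
snap('wrist','w2.png')
p0,r0=cur();o=telemetry.get_obs();print(p0,o['grip_width'],o['force'])
g=p0-.002*r0.as_matrix()[:,0]; off=g-KB; print('off',off)
for phi in [.15,.3,.45,.6,.75,.9,1.05,1.2,1.35,1.5,1.65,1.8,1.95,2.1,2.25,2.4]:
    tl=np.interp(phi,[0,1.05],[25,0]); t=tool(np.deg2rad(tl))
    b=kb(phi)-BX*.002*np.sin(min(phi,1.5)); print(phi,*rel(grasp(b,t),t,p0,r0),b.round(3))
E
```

```text
time_s: 4.47
tool_pos: [0.5579, 0.1861, 0.2245]
tool_rot: [-0.2, 65.0, -10.8]
force: [-0.8, 0.9, 0.4]
grip_width: 0.0211
[0.5577623  0.18593874 0.22418893] 0.017222782728261197 [0.72597575 0.48752891 0.34904936]
off [-6.64269692e-05  3.09723066e-03  2.50223707e-03]
0.15 [ -4.3  -2.9 -14.1] [ 0.007  0.062 -0.001] [0.542 0.186 0.224]
0.3 [ -9.   -2.8 -28.6] [ 0.007  0.124 -0.001] [0.527 0.189 0.222]
0.45 [-11.6  -2.7 -43.6] [ 0.007  0.186 -0.001] [0.513 0.192 0.218]
0.6 [-12.   -2.6 -58.8] [ 0.007  0.249 -0.   ] [0.5   0.194 0.212]
0.75 [-10.2  -2.5 -73.8] [ 0.007  0.311 -0.   ] [0.487 0.197 0.204]
0.9 [ -6.2  -2.4 -88.4] [ 0.007  0.373 -0.   ] [0.476 0.199 0.194]
1.05 [-1.000e-01 -2.400e+00 -1.021e+02] [0.007 0.436 0.   ] [0.466 0.201 0.183]
1.2 [   8.1   -2.3 -114.6] [0.007 0.436 0.   ] [0.459 0.202 0.171]
1.35 [  18.    -2.2 -125.7] [0.007 0.436 0.   ] [0.453 0.203 0.157]
1.5 [  29.4   -2.2 -135.2] [0.007 0.436 0.   ] [0.449 0.204 0.143]
1.65 [  42.1   -2.1 -142.8] [0.007 0.436 0.   ] [0.448 0.204 0.128]
1.8 [  55.9   -2.1 -148.4] [0.007 0.436 0.   ] [0.448 0.204 0.113]
1.95 [  70.3   -2.1 -151.9] [0.007 0.436 0.   ] [0.451 0.204 0.098]
2.1 [  85.1   -2.1 -153.2] [0.007 0.436 0.   ] [0.456 0.203 0.084]
2.25 [  99.9   -2.2 -152.2] [0.007 0.436 0.   ] [0.463 0.201 0.071]
2.4 [ 114.4   -2.2 -149.1] [0.007 0.436 0.   ] [0.472 0.2   0.06 ]
```

View pics/w2.png

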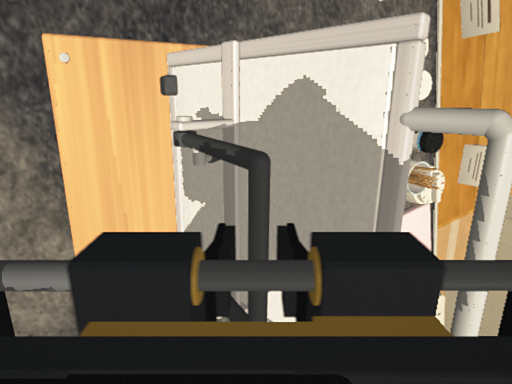

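Fingers straddle the bar, which shows at column 260 between the pads at 225 and 290. I'll finish closing.

```bash
python3 -m pendant '[[6,[0,0,0],[0,0,0]],[6,[0,0,0],[0,0,0]],[6,[0,0,0],[0,0,0]],[6,[0,0,0],[0,0,0]]]' 5
python3 -m pendant '[[6,[-4,0,-14],[0,0.06,0]],[6,[-9,0,-29],[0,0.12,0]],[6,[-12,0,-44],[0,0.18,0]],[6,[-12,0,-59],[0,0.25,0]],[6,[-12,0,-59],[0,0.25,0]]]' 5
python3 - <<'E'
from h import *
snap('wrist','w3.png')
p0,r0=cur();o=telemetry.get_obs();print(p0,r0.as_matrix()[:,0],o['grip_width'],o['force'],o['qpos'])
for phi in [.75,.9,1.05,1.2,1.35,1.5,1.65,1.8,1.95,2.1,2.25,2.4]:
    tl=np.interp(phi,[0,1.05],[25,0]); t=tool(np.deg2rad(tl))
    b=kb(phi)-BX*.002*np.sin(min(phi,1.5)); print(phi,*rel(grasp(b,t),t,p0,r0),b.round(3))
E
```

```text
time_s: 4.85
tool_pos: [0.5583, 0.1855, 0.2238]
tool_rot: [-0.3, 65.0, -10.9]
force: [-0.3, 0.8, 3.5]
grip_width: 0.0092
time_s: 5.27
tool_pos: [0.4991, 0.1965, 0.2085]
tool_rot: [-1.0, 79.7, -11.7]
force: [-3.9, 1.8, 7.1]
grip_width: 0.0095
[0.49980173 0.19637966 0.20887128] [ 0.17869393 -0.03710104 -0.98320496] 0.00979397671032087 [-2.1187557   0.10198029  5.04468769] [-48.37247909  -1.05506501  19.51149945 109.46375444   8.00028212
  63.72470811 -42.58383696]
0.75 [  4.2  -2.1 -13.3] [0.006 0.059 0.002] [0.487 0.197 0.204]
0.9 [ 11.8  -2.  -26.4] [0.006 0.121 0.003] [0.476 0.199 0.194]
1.05 [ 21.1  -2.  -38.2] [0.005 0.184 0.003] [0.466 0.201 0.183]
1.2 [ 32.1  -1.9 -48.3] [0.005 0.184 0.003] [0.459 0.202 0.171]
1.35 [ 44.4  -1.8 -56.6] [0.005 0.184 0.003] [0.453 0.203 0.157]
1.5 [ 57.9  -1.7 -62.9] [0.005 0.184 0.003] [0.449 0.204 0.143]
1.65 [ 72.1  -1.7 -67. ] [0.005 0.184 0.003] [0.448 0.204 0.128]
1.8 [ 86.8  -1.6 -69.1] [0.005 0.184 0.003] [0.448 0.204 0.113]
1.95 [101.6  -1.6 -68.8] [0.005 0.184 0.003] [0.451 0.204 0.098]
2.1 [116.3  -1.6 -66.4] [0.005 0.184 0.003] [0.456 0.203 0.084]
2.25 [130.4  -1.6 -61.8] [0.005 0.184 0.003] [0.463 0.201 0.071]
2.4 [143.6  -1.6 -55.2] [0.005 0.184 0.003] [0.472 0.2   0.06 ]
```

View pics/w3.png

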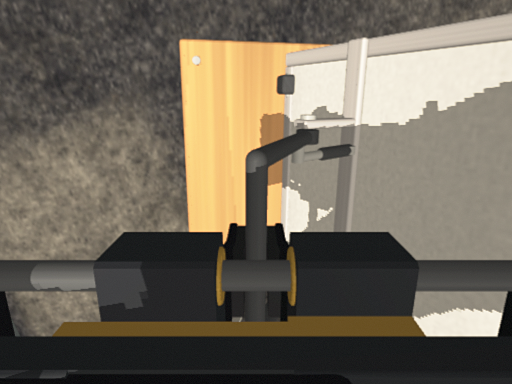

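The bar at column 257 is gripped and has swung forward. Continuing.

```bash
python3 -m pendant '[[6,[4,0,-13],[0,0.06,0]],[6,[12,0,-26],[0,0.12,0]],[6,[21,0,-38],[0,0.18,0]],[6,[32,0,-48],[0,0.18,0]],[6,[44,0,-57],[0,0.18,0]],[6,[58,0,-63],[0,0.18,0]],[6,[72,0,-67],[0,0.18,0]],[6,[87,0,-69],[0,0.18,0]],[6,[87,0,-69],[0,0.18,0]]]' 5
python3 - <<'E'
from h import *
snap('wrist','w4.png'); snap('scene','s4.png')
p0,r0=cur();o=telemetry.get_obs();print(p0,r0.as_matrix()[:,0],o['grip_width'],o['force'],o['qpos'])
for phi in [1.95,2.1,2.25,2.4,2.55]:
    t=tool(0)
    b=kb(phi)-BX*.002; print(phi,*rel(grasp(b,t),t,p0,r0),b.round(3))
E
```

```text
time_s: 6.07
tool_pos: [0.4498, 0.2053, 0.1087]
tool_rot: [-25.2, 89.5, -35.8]
force: [4.6, 1.5, 1.0]
grip_width: 0.0098
[0.4508567  0.20515542 0.11042998] [ 0.00854145 -0.00466886 -0.99995262] 0.009500635494146805 [5.88236377 0.42379529 1.0261952 ] [-47.37259198   5.42689471  20.51970311 114.5352391   -1.66107307
  60.07553193 -36.79071402]
1.95 [14.1 -1.5  0.5] [0.006 0.009 0.003] [0.451 0.204 0.098]
2.1 [28.  -1.4  5.4] [0.006 0.009 0.003] [0.456 0.203 0.084]
2.25 [41.1 -1.4 12.3] [0.006 0.009 0.003] [0.463 0.201 0.071]
2.4 [53.1 -1.5 21.2] [0.006 0.009 0.003] [0.472 0.2   0.06 ]
2.55 [63.5 -1.5 31.7] [0.006 0.009 0.003] [0.482 0.198 0.049]
```

View pics/w4.png

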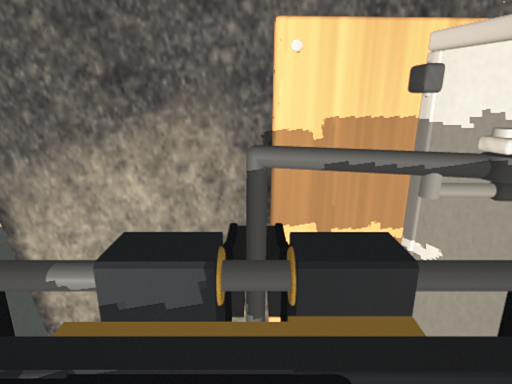

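View pics/s4.png

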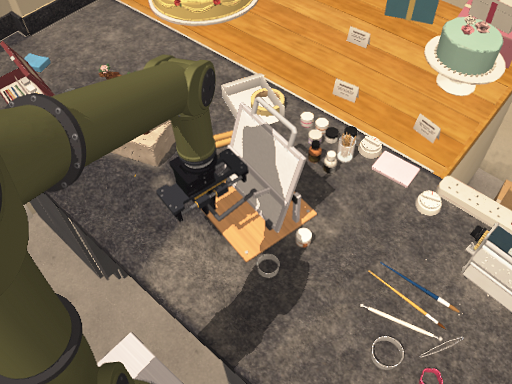

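At the dead centre and just past it: the arms are horizontal (wrist row 158) and the frame is still leaning. I'll go a bit further, then open so the spring takes it down, then back out.

```bash
python3 -m pendant '[[6,[14,0,0],[0,0,0]],[6,[25,0,4],[0,0,0]],[60,[25,0,4],[0,0,0]],[60,[25,0,4],[0,0,0]],[60,[25,0,4],[0,0,0]],[60,[25,0,0],[0,0,0]],[60,[15,0,-5],[0,0,0]],[60,[0,0,-10],[0,0,0]],[60,[-20,0,-10],[0,0,0]],[60,[-50,0,-10],[0,0,0]]]' 5
python3 - <<'E'
from h import *
snap('wrist','w5.png'); d=snap('scene','s5.png')
p0,r0=cur();o=telemetry.get_obs();print(o['time_s'],p0,o['grip_width'],o['force'])
for l in ['top_bar_mid','kickstand_bar']:
    for r in models.landmark_of('scene',l)[:1]:
        rc=np.array(r['centre'])*[384,512]; print(l,r['confidence'],rc,pts(d,rc)[0])
E
```

```text
time_s: 7.0
tool_pos: [0.4353, 0.2064, 0.159]
tool_rot: [-104.5, 89.5, -115.1]
force: [-0.0, 0.7, -0.3]
grip_width: 0.0549
7.1 [0.43980161 0.20870781 0.16458758] 0.05812645224725631 [-0.01619303  1.07209712 -0.57669887]
top_bar_mid 0.75 [111.0912 277.4016] [[ 0.06958556 -0.3148575   0.97707052]]
kickstand_bar 0.87 [209.8176 216.4224] [[0.46711487 0.19613435 0.07690642]]
```

View pics/w5.png

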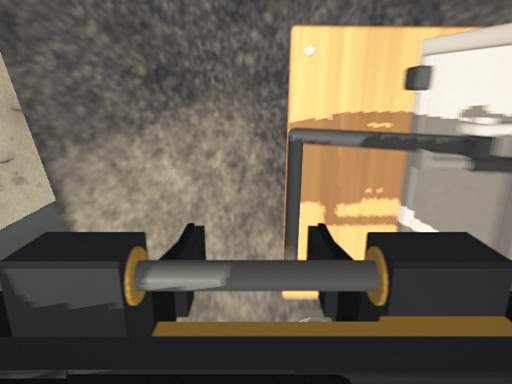

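View pics/s5.png

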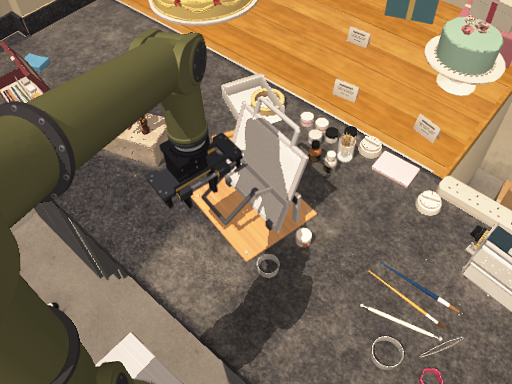

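The kickstand is past dead centre and falling (bar at (216,210), z≈0.07). Moving over the top bar.

Run:
```python
from h import *
t=tool(0); p0,r0=cur()
print(rel(p0+[0,0,.18],t)); print(rel(grasp(TB,t)+[0,0,.08],t))
```

```text
(array([-180. ,   -0.6,    0.6]), array([0.006, 0.003, 0.003]))
(array([-185.9,   -3.4,  217.5]), array([0.006, 0.003, 0.003]))
```

```bash
python3 -m pendant '[[60,[-40,0,0],[0,0,0]],[60,[-80,0,0],[0,0,0]],[60,[-120,0,0],[0,0,0]],[60,[-155,0,15],[0,0,0]],[60,[-180,-1,45],[0,0,0]],[60,[-186,-1,80],[0,0,0]],[60,[-186,-2,115],[0,0,0]],[60,[-186,-2,150],[0,0,0]],[60,[-186,-3,185],[0,0,0]],[60,[-186,-3,217],[0,0,0]]]' 15
python3 -m pendant '[[60,[0,0,0],[0,0,0]],[60,[0,0,0],[0,0,0]]]'
python3 - <<'E'
from h import *
t=tool(0); print(rel(grasp(TB,t),t))
snap('wrist','w6.png'); d=snap('scene','s6.png'); 
r=models.masks_of('scene','kickstand_bar')
if r:
    q,z,_=pts(d,np.argwhere(r[0]['pixels'])); q=q[z>0]; print(r[0]['confidence'],np.percentile(q[:,2],[1,10,50,99]))
d=snap('wrist')
for r in models.masks_of('wrist','top_bar_mid')[:1]:
    q,z,_=pts(d,np.argwhere(r['pixels'])); q=q[(z>0)&(q[:,2]>.262)]; print(r['confidence'],len(q),np.percentile((q-TB)@BX,[5,50,95]),np.percentile((q-TB)@BY,[5,50,95]),np.percentile(q[:,2],[5,50,95]))
E
```

```text
time_s: 8.03
tool_pos: [0.6516, 0.1645, 0.3449]
tool_rot: [-90.5, 89.7, -101.1]
force: [-0.3, 0.1, 0.2]
grip_width: 0.0601
time_s: 8.2
tool_pos: [0.6509, 0.164, 0.3432]
tool_rot: [-102.2, 89.5, -113.0]
force: [-0.4, 0.5, 1.1]
grip_width: 0.0599
(array([75.7,  1.4, -0.3]), array([ 0.003, -0.002,  0.008]))
0.57 [0.00770291 0.02857615 0.05655431 0.13378077]
0.93 2730 [-0.00270068  0.00251562  0.00800589] [-0.03035533  0.0240678   0.06817609] [0.27002078 0.27455177 0.27620323]
```

View pics/w6.png

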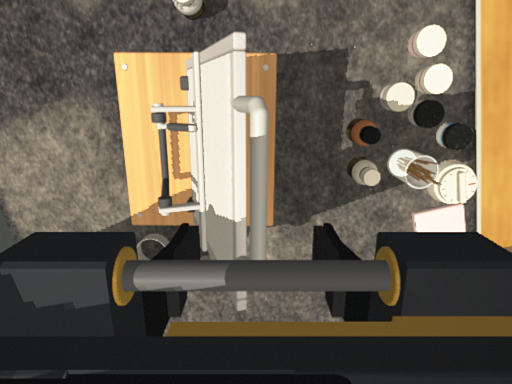

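View pics/s6.png

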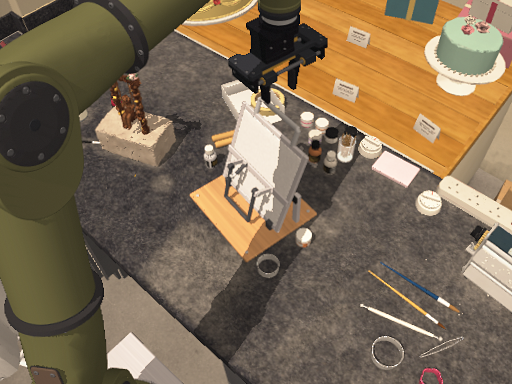

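Kickstand is fully down (bar at wrist (165,160), z≈0.03) and the frame is still leaning. The jaws straddle the top bar at column 258. Descending and gripping.

```bash
python3 -m pendant '[[60,[25,0,0],[0,0,0]],[60,[50,1,0],[0,0,0]],[60,[75,1,0],[0,0,0]],[60,[75,1,0],[0,0,0]],[8,[75,1,0],[0,0,0]],[8,[75,1,0],[0,0,0]],[8,[75,1,0],[0,0,0]],[8,[75,1,0],[0,0,0]],[8,[75,1,0],[0,0,0]],[8,[75,1,0],[0,0,0]]]' 15
python3 -m pendant '[[8,[0,0,0],[0,0,0]],[8,[0,0,0],[0,0,0]],[8,[0,0,0],[0,0,0]],[8,[0,0,0],[0,0,0]]]' 15
python3 - <<'E'
from h import *
p0,r0=cur();o=telemetry.get_obs();print(p0,o['grip_width'],o['force'])
s=p0-.002*r0.as_matrix()[:,0]-TB; print(s)
t=tool(0)
for th in np.linspace(.35,0,11)[1:]:
    print(round(th,3),*rel(grasp(HUB+.262*(np.sin(th)*BX+np.cos(th)*BZ),t),t,p0,r0))
snap('wrist','w7.png')
E
```

```text
time_s: 9.28
tool_pos: [0.6517, 0.1656, 0.2733]
tool_rot: [-29.5, 89.7, -40.1]
force: [-0.5, 0.4, 0.1]
grip_width: 0.0277
time_s: 9.62
tool_pos: [0.6521, 0.1654, 0.2727]
tool_rot: [-29.3, 89.6, -40.0]
force: [1.9, 0.7, 0.4]
grip_width: 0.0117
[0.65211319 0.16537421 0.27268866] 0.011690938937501368 [1.91208493 0.71028024 0.38478762]
[0.00140311 0.00058266 0.00518862]
0.315 [  2.1  -0.8 -10. ] [0.005 0.006 0.003]
0.28 [ -0.6  -0.7 -18.7] [0.005 0.006 0.003]
0.245 [ -3.   -0.7 -27.6] [0.005 0.006 0.003]
0.21 [ -5.1  -0.7 -36.5] [0.005 0.006 0.003]
0.175 [ -7.   -0.6 -45.5] [0.005 0.006 0.003]
0.14 [ -8.4  -0.6 -54.5] [0.005 0.006 0.003]
0.105 [ -9.6  -0.5 -63.6] [0.005 0.006 0.003]
0.07 [-10.5  -0.5 -72.7] [0.005 0.006 0.003]
0.035 [-11.   -0.4 -81.9] [0.005 0.006 0.003]
0.0 [-11.2  -0.4 -91.1] [0.005 0.006 0.003]
```

View pics/w7.png

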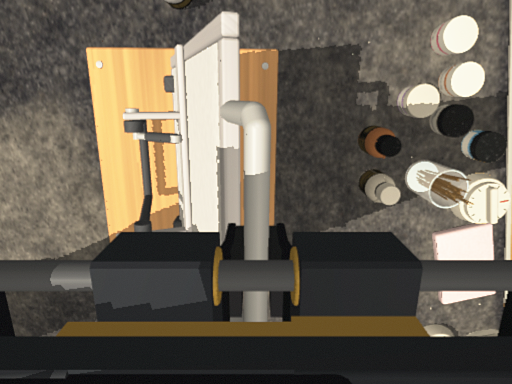

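Top bar gripped (opening 11.7 mm, bar at column 257). Raising along the arc, slowly.

```bash
python3 -m pendant '[[8,[-1,0,-4],[0,0,0]],[8,[-3,0,-10],[0,0,0]],[8,[-5,0,-17],[0,0,0]],[8,[-7,0,-24],[0,0,0]],[8,[-8,0,-31],[0,0,0]],[8,[-9,0,-38],[0,0,0]],[8,[-10,0,-45],[0,0,0]],[8,[-11,0,-52],[0,0,0]],[8,[-12,0,-58],[0,0,0]],[8,[-13,0,-62],[0,0,0]]]' 15
python3 -m pendant '[[8,[0,0,-5],[0,0,0]],[8,[0,0,-10],[0,0,0]],[8,[0,0,-15],[0,0,0]],[8,[-1,0,-19],[0,0,0]],[8,[-1,0,-22],[0,0,0]],[8,[-1,0,-24],[0,0,0]],[8,[-1,0,-25],[0,0,0]],[8,[-1,0,-26],[0,0,0]],[8,[-1,0,-26],[0,0,0]],[8,[-1,0,-26],[0,0,0]]]' 15
python3 - <<'E'
from h import *
p0,r0=cur();o=telemetry.get_obs();print(o['time_s'],p0,o['grip_width'],o['force'])
g=p0-.002*r0.as_matrix()[:,0]; print('tilt est',np.arctan2((g-HUB)@BX,(g-HUB)@BZ),np.linalg.norm(g-HUB))
for c in ['scene','wrist','top']:
    d=snap(c,c[0]+'8.png')
    for l in ['kickstand_bar','frame','top_bar']:
        for r in models.masks_of(c,l)[:1]:
            q,z,_=pts(d,np.argwhere(r['pixels'])); q=q[(z>0)]; 
            print(c,l,round(r['confidence'],2),len(q),'x',np.percentile((q-HUB)@BX,[5,50,95]).round(4),'z',np.percentile(q[:,2],[5,50,95]).round(4))
            if l=='frame':
                q=q[(q[:,2]>.05)&(q[:,2]<.22)&(abs((q-HUB)@BX)<.02)]
                if len(q)>20: print('slope',len(q),np.polyfit(q[:,2],(q-HUB)@BX,1))
E
```

```text
time_s: 10.5
tool_pos: [0.5891, 0.1779, 0.2859]
tool_rot: [-33.6, 89.8, -44.2]
force: [2.2, 1.1, 2.8]
grip_width: 0.0112
time_s: 11.33
tool_pos: [0.5644, 0.1827, 0.2864]
tool_rot: [-35.4, 89.7, -46.0]
force: [1.3, 1.8, 6.3]
grip_width: 0.0114
11.3333 [0.56435837 0.18269486 0.28640849] 0.011366802935432175 [1.25872608 1.77086017 6.2879285 ]
tilt est 0.006271586565731862 0.2650315978438832
scene kickstand_bar 0.85 335 x [-0.0524 -0.043  -0.0347] z [0.0139 0.0383 0.1202]
scene frame 0.74 4343 x [-0.0434 -0.0026  0.0022] z [0.0263 0.1413 0.2656]
slope 2569 [ 0.00975154 -0.00457742]
scene top_bar 0.77 192 x [-0.0049 -0.0013  0.0034] z [0.2584 0.2877 0.2927]
wrist kickstand_bar 0.65 998 x [-0.0512 -0.0404 -0.0339] z [0.0175 0.0652 0.1212]
wrist frame 0.93 13264 x [-0.0422  0.0043  0.0482] z [0.0751 0.1219 0.2916]
slope 696 [-0.68452985  0.07261416]
wrist top_bar 0.97 4675 x [-0.0028  0.0025  0.0076] z [0.2856 0.2905 0.2921]
top frame 0.69 397 x [-0.0077 -0.0019  0.0052] z [0.0575 0.1945 0.2484]
slope 233 [ 0.01684291 -0.00553795]
top top_bar 0.3 1599 x [-0.0944 -0.0024  0.1067] z [0.0062 0.0119 0.2462]
```

```bash
python3 -c "
import cv2,numpy as np
cv2.imwrite('pics/c8.png',np.hstack([cv2.resize(cv2.imread('pics/s8.png'),(400,300)),cv2.resize(cv2.imread('pics/w8.png'),(400,300))]))"
```

```text
(no output)
```

View pics/c8.png

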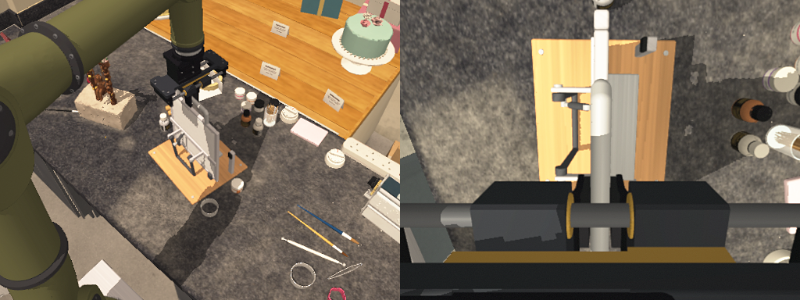

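The frame is upright (tilt ≈0.01 rad) and held by its top bar. The kickstand bar sits at x≈-0.04, z≈0.015, which matches fully down. I'll hold to settle, check the bystanders and hand in.

```bash
python3 -m pendant '[[8,[0,0,0],[0,0,0]],[8,[0,0,0],[0,0,0]],[8,[0,0,0],[0,0,0]],[8,[0,0,0],[0,0,0]],[8,[0,0,0],[0,0,0]],[8,[0,0,0],[0,0,0]],[8,[0,0,0],[0,0,0]],[8,[0,0,0],[0,0,0]],[8,[0,0,0],[0,0,0]],[8,[0,0,0],[0,0,0]]]' 15
python3 - <<'E'
from h import *
d=snap('scene')
for l in ['paint_bottle','lustre_pot','cutter_ring']:
    for r in models.landmark_of('scene',l)[:1]: print(l,r['confidence'],np.array(r['centre'])*[384,512])
r=models.masks_of('scene','frame')[0]
q,z,_=pts(d,np.argwhere(r['pixels'])); q=q[(z>0)&(q[:,2]>.05)&(q[:,2]<.22)&(abs((q-HUB)@BX)<.02)]; print(np.polyfit(q[:,2],(q-HUB)@BX,1))
o=telemetry.get_obs(); print(o['time_s'],o['grip_width'],o['force'],o['tool_pos'])
env.sign_off()
E
```

```text
time_s: 12.77
tool_pos: [0.5644, 0.1827, 0.2864]
tool_rot: [-35.3, 89.7, -46.0]
force: [1.3, 1.3, 5.9]
grip_width: 0.0114
paint_bottle 0.66 [163.008  213.7088]
lustre_pot 0.51 [244.1856 303.0016]
cutter_ring 0.68 [269.6832 267.1104]
[ 0.01051358 -0.00464776]
13.0167 0.011588238708073954 [1.31947752 2.42285928 4.87704307] [0.56444449 0.18269747 0.28642549]
the job is handed in; nothing more can be done
```

I swung the kickstand forward and down by its bar while the easel was still leaning. I let go past dead centre and it dropped fully by itself. Then I gripped the top bar, brought the frame upright, and handed in at 13.0 s with the bar still held.

**Last checks:**
- **Frame:** the tilt measured about 0.01 rad from the camera, and the tool position was steady.
- **Grip:** the fingers were closed on the 12 mm bar with an opening of 11.6 mm, and the grip was set to 15 N. The wrist force was about 5–6 N.
- **Kickstand:** its bar measured where it should be when fully down. I last measured this about 1.5 s before handing in.
- **Bystanders:** the lustre pot and cutter ring were detected within about 2 pixels of where they started. The paint bottle detection was 7 columns to the right of the first one. I took this as detector scatter because the arm never came near it, but I did not check it a second way.

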